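# Vent the vacuum desiccator and weigh the dried sample

## Task

Take the dried sample for weighing: vent the vacuum desiccator by turning the tap on its lid fully open (in line with its hose barb), then lift the lid off by its knob and set it down flat, knob up, in the empty tray. Then take the tall weighing bottle out and stand it upright near the middle of the balance's pan. Set things down without dropping them, and leave the other two samples and the bottles standing about undisturbed.

Things in the scene. Friction and masses are not known exactly. Their poses are not given: they have to be found in the camera images.
- desiccator_mouth (a point): Centre of the mouth of the vacuum desiccator's white base, 105 mm above the bench; the base does not move. It is round, 196 mm across the flange, 164 mm across inside at the mouth and 158 mm at the plate. A flat perforated aluminium plate lies 35 mm below the mouth; three samples stand on it about 37 mm from the centre, 120 degrees apart, in no fixed order.
- lid_knob (a point): Middle of the round black knob at the centre of the desiccator's lid, 35 mm across and 24 mm high; this point is 12 mm below the knob's top and 24 mm above the lid's flat top, and 91 mm above point lid_foot. z is up; x points from the knob to the tap, and that way the hose barb points.
- lid_foot (a point): Centre of the lowest edge of the clear lid (0.52 kg nominal). The lid's flange, 194 mm across and 8 mm thick, rests on the base's rim; below it a ring 158 mm across reaches 5 mm down into the mouth, and that ring's edge is what the lid stands on elsewhere. The flat top is 67 mm above this point. While the vacuum lasts (tap shut) the lid is held down and cannot be lifted.
- tap_grip (a point): Middle of the tap's straight black bar handle, on the tap's upright axis, on the lid 66 mm from the knob's axis, 45 mm above its flat top and 21 mm higher than lid_knob. The bar is 46 mm long along this frame's y, 10 mm thick along x, 20 mm high; below it are a 9 mm stem, 14 mm long, and the tap's 17 mm thick body.
- tap (a joint): Angle of the vent tap (rad): 0 shut, bar across the hose barb; 1.571 fully open against its stop, bar in line with the barb. It opens counter-clockwise seen from above, turns stiffly (0.04 N m) and stays where it is left. The vacuum is let out at about 1 rad.
- tray_floor (a point): Centre of the inner floor of the empty shallow steel tray for the lid, 4 mm above the bench; 236 mm square outside, walls 4 mm thick and 16 mm high, parallel to this frame's x and y. It does not move.
- weighing_bottle_mid (a point): Half-way up the tall weighing bottle, a clear glass cylinder with a stopper fixed in it: body 32 mm across and 46 mm high, then a 35 mm wide, 6 mm high stopper rim and a small round grip on top; 64 mm high in all, so this point is 32 mm above its foot. 0.06 kg nominal. One of the three samples on the desiccator's plate.
- low_bottle_mid (a point): Half-way up the low weighing bottle, a squat clear glass dish with a stopper: 44 mm across, 39 mm high. One of the samples on the plate; it stays there.
- crucible_mid (a point): Half-way up the white porcelain crucible with its lid: 41 mm across at the top, 39 mm high. One of the samples on the plate; it stays there.
- pan_top (a point): Centre of the top of the balance's round steel pan (108 mm across), 68 mm above the bench. A clear low wind ring, 139 mm across inside, stands round the pan and rises 24 mm above the pan. z is up; the balance's keys point along -x. The balance does not move.
- flask_mid (a point): Half-way up a conical glass flask, 64 mm across, 105 mm high, standing on the bench.
- reagent_mid (a point): Half-way up an amber reagent bottle, 56 mm across, 112 mm high, standing on the bench.
- wash_bottle_mid (a point): 74 mm above the foot of a white wash bottle, 62 mm across, 148 mm high to its cap, with a thin bent spout that rises to 210 mm and reaches 48 mm out along this frame's x.
- jar_mid (a point): Half-way up a white jar, 60 mm across, 78 mm high, standing on the bench.
Things that resemble listed ones, but are neither listed nor needed, are in the scene too. Of the things like the part that bears lid_knob, leave any that is pink; of the rest the smaller one is meant.

How it is judged:
On the way, in this order (a step that is already met when the one before it is completed fails the run):
1. the tap is turned open (past 1.2 rad) with the lid still on the desiccator (value of joint tap above 1.2 rad and z of lid_knob in the frame of desiccator_mouth below 0.091 m and horizontal distance between lid_knob and desiccator_mouth below 0.012 m), for 0.2 s.
2. the lid lies flat on the tray's floor, knob up, let go (z of lid_knob in the frame of tray_floor below 0.095 m and horizontal distance between lid_knob and tray_floor below 0.035 m and angle between lid_knob's own z axis and vertical below 0.06 rad and contact force between lid and the fingers below 0.1 N), for 0.2 s.
At the end, for the whole second after the job is handed in: The lid lies flat, knob up (tilt under 0.06 rad), on the tray's floor; the tall weighing bottle stands upright (under 0.08 rad) on the balance's pan within 30 mm of its centre; both at rest and let go; the other samples and the bystanders within 15 mm of where they stood (z of lid_knob in the frame of tray_floor below 0.095 m and horizontal distance between lid_knob and tray_floor below 0.035 m and angle between lid_knob's own z axis and vertical below 0.06 rad and linear speed of each of lid, weighing_bottle below 0.02 m/s and horizontal distance between weighing_bottle_mid and pan_top below 0.03 m and z of weighing_bottle_mid in the frame of pan_top between 0.028 and 0.036 m and angle between weighing_bottle_mid's own z axis and vertical below 0.08 rad and distance of each of low_bottle_mid, crucible_mid, flask_mid, reagent_mid, wash_bottle_mid, jar_mid from where it was at the start of the episode below 0.015 m); the robot touches nothing.
It fails at once if the lid is pulled up more than 6 mm with the tap still shut (below 0.8 rad) (value of joint tap below 0.8 rad and z of lid_knob in the frame of desiccator_mouth above 0.092 m).
It fails at once if the lid is dropped: falling faster than 0.45 m/s with no finger on it (linear speed of lid above 0.45 m/s and contact force between lid and the fingers below 0.05 N).
It fails at once if the weighing bottle is dropped: falling faster than 0.45 m/s with no finger on it (linear speed of weighing_bottle above 0.45 m/s and contact force between weighing_bottle and the fingers below 0.05 N).
It fails at once if another sample is moved more than 15 mm or tipped (distance of any of low_bottle_mid, crucible_mid from where it was at the start of the episode above 0.015 m or angle between any of low_bottle_mid, crucible_mid's own z axis and vertical above 0.3 rad).
It fails at once if a flask, bottle or jar on the bench is moved more than 15 mm or tipped (distance of any of flask_mid, reagent_mid, wash_bottle_mid, jar_mid from where it was at the start of the episode above 0.015 m).
It also fails if it takes over 72 s, if anything falls off the work surface, if the arm or the gripper's body presses on something with over 40 N, if the wrist force passes 120 N, or if a joint passes its speed limit or range.

## Robot

A 6-joint arm with a two-finger parallel gripper is mounted at the origin on the work surface. World frame = base frame: x ahead of the robot, y to its left, z up, the work surface at z = 0. Lengths are in m, angles in rad, forces in N, time in s.
With the tool pointing down it reaches from about 0.35 to 0.775 m from the base axis. Payload 7.3 kg.
Tool frame: the origin (TCP) lies midway between the tips of the shut fingers; the grasp point (between the pads) lies 19 mm behind it; z points along the fingers, y is the line along which they close (so a half turn about z gives the same grasp; the last joint's range is limited). The gripper opens to 92 mm and grips with 3 to 60 N. Pads are 19 mm wide; open, the fingers measure 130 mm over their backs; the gripper's body (75 mm by 190 mm) begins 47 mm behind the grasp point.
Start: joints at [-1.268, 0.342, 1.524, -0, 1.275, -0.146], TCP at [0.228, -0.473, 0.227] pointing down, gripper open.
Joint ranges: [-2.53, 2.53], [-0.77, 2.02], [0.04, 2.7], [-1, 4.14], [0.28, 2.66], [-3.11, 3.11]. Speed limits (rad/s): [2.57, 2.57, 3.14, 3.14, 3.14, 3.14].

## Interface

Orientations are given as a rotation vector (axis times angle).
In Python, from cell import robot gives the robot as it stands. The module is installed in compiled form; this text tells all that it offers.
- The arm moves only by the tool drive_tool, never from a script. Its argument "plan" is a list of rows, each a list of 3 entries, a list of its own where there are three numbers: the shift along the tool's x, y, z in m, then the turn, a rotation vector about the tool's x, y, z in degrees, then the opening in per cent of the stroke, from 0 (shut) to 100 (fully open). A call has 1 to 12 rows; each row shifts and turns the commanded pose from where the row before left it, along the tool's axes as they then stand; what a row does not reach is not made up. A row lasts 1/10 s, in which the tool goes at most 50 mm and 8.59 degrees, less where a joint would pass 70% of its speed; a pose out of reach is approached as far as the arm can. A call is refused whole if a number of a shift passes 0.05 or a number of a turn 8.59, either way. A call with a gripper value outside its range is refused whole. The fingers move at their own pace and stop on an object; "force" is the grip in N (left out, the last holds). Time passes only in rows, so rows that do not move let the fingers close. It gives the time, the measured TCP pose, the force, the opening and the grip force at its end, in the units of the state.
- robot.state(): the state, without advancing time (a new reading comes with each control period).
- robot.grab_frame(name): name is "scene" or "top" or "wrist"; returns a dict with "image" (480x640x3 uint8, blue, green, red), "mtx" (3x3 intrinsics, pixels), "cam_to_world" (4x4, takes a point from camera to world coordinates). Camera axes: x right, y down, z forward; pixel columns grow to the right and rows downward; lengths in m; the calibration is good to about 2 mm. A picture is of the moment at which its call begins. There is no depth.
- robot.finish_job(): hands the job in; it is judged then, once.
The state is a dict: "clock": time; "qpos": joint angles; "joint_vel": joint speeds; "joint_efforts": joint torques, N m; "ee_pos": TCP position; "tool_rot": TCP orientation; "wrist_force": force on the tool from outside, world axes, zero at the start; "wrist_torque": the same for the moment, N m; "opening": opening from 0.0 (shut) to 1.0 (fully open); "gripper_force": force on a finger pad.
Only numpy, scipy, OpenCV 4.12 (cv2) and the standard library are available. Lean on these libraries where they do the work, as an engineer would, in place of code of your own. Each camera call takes 0.05 s, during which the arm holds its last target. There are 200 camera calls.

## Working session

There is one attempt and no reset: what is moved stays moved. The work goes in short steps, Python scripts to look and compute and a tool call to move; the robot and the scene stay as the last step left them, time stands still between calls to the robot, and variables do not carry over. Pictures are saved under pics/ and viewed, at most 10 in all, crops included, and the job is handed in when it is done.

Besides the shell and the picture viewer there is one more tool, called after ">>>" as name(argument=value, ...) on one line, values as JSON. drive_tool: Moves the arm, as the interface text tells. Its arguments: {"type":"object","properties":{"plan":{"type":"array"},"force":{"type":"number"}},"required":["plan"]}

```bash
mkdir -p pics; python3 - <<'E'
from cell import robot
import cv2,numpy as np,pickle
fs={}
for n in("scene","top"):
    f=robot.grab_frame(n);fs[n]=f;cv2.imwrite(f"pics/{n}0.png",f["image"]);print(n,f["mtx"].round(1).tolist(),f["cam_to_world"].round(3).tolist())
pickle.dump(fs,open("f0.pkl","wb"));print(robot.state())
E
```

```text
scene [[470.9, 0.0, 322.8], [0.0, 470.9, 235.3], [0.0, 0.0, 1.0]] [[0.764, 0.379, -0.522, 0.971], [0.645, -0.474, 0.599, -0.602], [-0.02, -0.795, -0.607, 0.735], [0.0, 0.0, 0.0, 1.0]]
top [[623.4, 0.0, 314.5], [0.0, 623.4, 239.6], [0.0, 0.0, 1.0]] [[0.026, -0.99, 0.136, 0.241], [-1.0, -0.025, 0.007, -0.034], [-0.003, -0.136, -0.991, 1.688], [0.0, 0.0, 0.0, 1.0]]
{'clock': 0.1, 'qpos': array([-1.26800677e+00,  3.42646885e-01,  1.52489447e+00, -8.04374103e-06,
        1.27539820e+00, -1.45971278e-01]), 'joint_vel': array([-0.00278394, -0.00166364, -0.00277093, -0.00028675, -0.00279603,
        0.00072759]), 'joint_efforts': array([ 1.24528200e-03, -4.32003558e+01, -2.44696158e+01,  7.18374504e-02,
        5.25989605e-02, -7.37839537e-05]), 'ee_pos': array([ 0.22769668, -0.47266396,  0.22612709]), 'tool_rot': array([-3.06153035e+00, -6.98716717e-01,  1.77692804e-04]), 'wrist_force': array([ 0.46915923, -0.14819205,  0.40823659]), 'wrist_torque': array([-0.05093057, -0.00183898, -0.01204754]), 'gripper_force': 0.0, 'opening': 0.9994274464970295}
```

View pics/scene0.png

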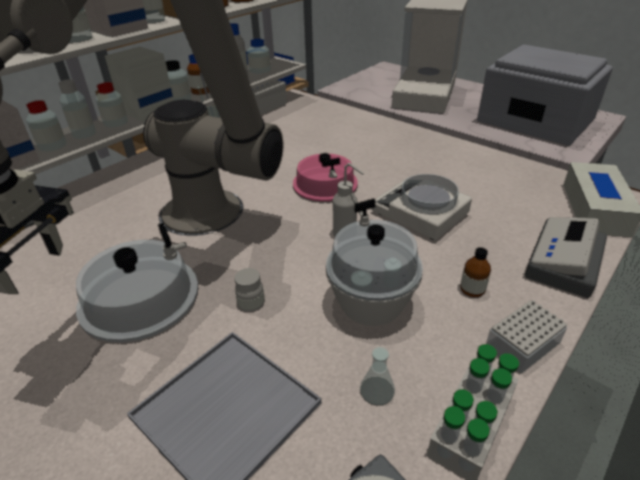

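View pics/top0.png

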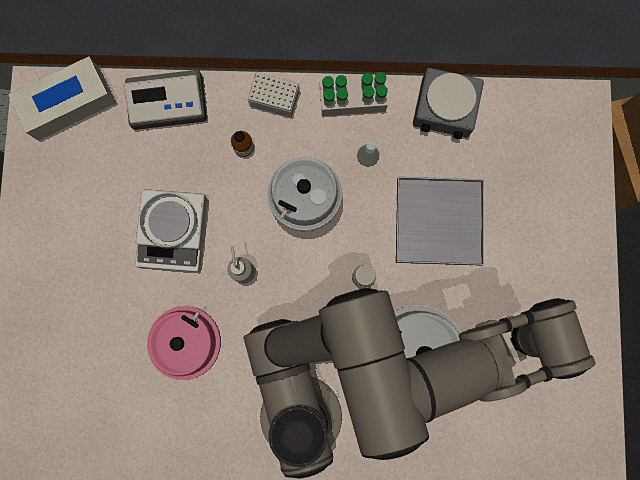

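The desiccator lid has its knob at top (304,186) and tap bar at (287,206). The tray is at (440,221), the pan at (167,220) and the wash bottle at (240,268). The pink lid and the big lid lying on the bench are decoys. Next I'll get positions from blobs.

```bash
cat > h.py <<'E'
import cv2,numpy as np
def ray(f,u,v):
    d=f["cam_to_world"][:3,:3]@np.linalg.inv(f["mtx"])@[u,v,1.];return f["cam_to_world"][:3,3],d
def onz(f,u,v,z):
    o,d=ray(f,u,v);return (o+d*(z-o[2])/d[2])
def proj(f,p):
    T=f["cam_to_world"];q=f["mtx"]@(T[:3,:3].T@(np.asarray(p)-T[:3,3]));return q[:2]/q[2]
def tri(f,a,g,b):
    o,d=ray(f,*a);p,e=ray(g,*b);s=np.linalg.lstsq(np.c_[d,-e],p-o,rcond=None)[0]
    A,B=o+d*s[0],p+e*s[1];return (A+B)/2,np.linalg.norm(A-B)
def blobs(mask,box,amin=15):
    x0,y0,x1,y1=box;m=mask.astype(np.uint8)[y0:y1,x0:x1]
    n,l,s,c=cv2.connectedComponentsWithStats(m)
    out=[]
    for i in range(1,n):
        if s[i,4]>=amin:
            ys,xs=np.nonzero(l==i);ax=cv2.PCACompute(np.c_[xs,ys].astype(np.float32),None)[1][0]
            out.append((int(s[i,4]),(c[i]+[x0,y0]).round(2),s[i,2:4].tolist(),np.degrees(np.arctan2(ax[1],ax[0])).round(1)))
    return out
E
python3 - <<'E'
import pickle;from h import *
fs=pickle.load(open("f0.pkl","rb"));t,s=fs["top"],fs["scene"]
for f,box in((t,(265,150,345,240)),(s,(325,190,425,260))):
    m=f["image"].max(2)<55
    for b in blobs(m,box): print(b,onz(f,*b[1],.203).round(4),onz(f,*b[1],.222).round(4))
for nm,box in(("tray",(385,165,500,275)),):
    im=t["image"].astype(int); g=cv2.cvtColor(t["image"],6)
    sat=im.max(2)-im.min(2); m=(sat<8)&(g<160)
    for b in blobs(m,box,300):
        print(nm,b)
    ys,xs=np.nonzero(m[165:275,385:500]);r=cv2.minAreaRect(np.c_[xs+385,ys+165].astype(np.float32));print(r,[onz(t,*p,.012).round(4).tolist() for p in (r[0],*cv2.boxPoints(r))])
g=cv2.cvtColor(t["image"],6)
c=[cv2.resize(t["image"][y:y+90,x:x+100],None,fx=4,fy=4,interpolation=2) for x,y in((255,145),(120,175))]
cv2.imwrite("pics/c1.png",np.hstack(c))
E
```

```text
(164, array([303.45, 185.85]), [14, 15], np.float32(88.1)) [0.5752 0.0058 0.203 ] [0.5709 0.0053 0.222 ]
(97, array([287. , 205.6]), [19, 12], np.float32(27.5)) [0.5253 0.0443 0.203 ] [0.5217 0.0433 0.222 ]
(22, array([399.18, 191.5 ]), [7, 4], np.float32(0.0)) [0.5402 0.1402 0.203 ] [0.5556 0.1137 0.222 ]
(197, array([363.93, 206.09]), [22, 16], np.float32(-18.8)) [0.5148 0.0497 0.203 ] [0.5311 0.0264 0.222 ]
(264, array([375.33, 233.84]), [17, 20], np.float32(92.7)) [ 0.5862 -0.0119  0.203 ] [ 0.5999 -0.033   0.222 ]
tray (7376, array([439.81, 220.89]), [88, 89], np.float32(24.5))
((440.0035400390625, 220.83702087402344), (87.84880828857422, 86.56649780273438), 1.2453643083572388) [[0.5303, -0.3637, 0.012], [0.4114, -0.2425, 0.012], [0.6506, -0.2457, 0.012], [0.6513, -0.487, 0.012], [0.4123, -0.4793, 0.012]]
```

View pics/c1.png

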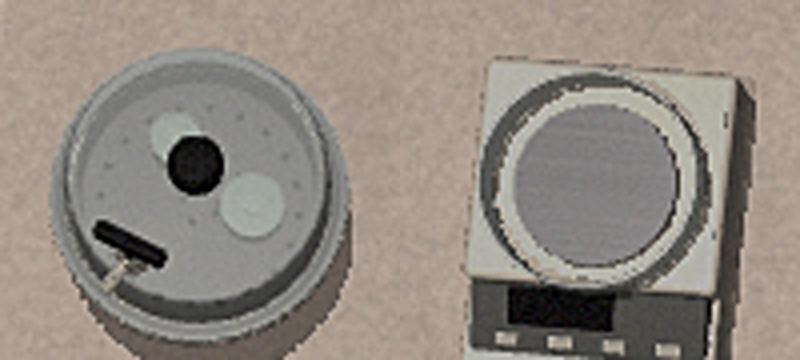

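The crop shows the tap bar at about top (287,205), across the barb, with the knob at (303.5,186). Two samples show through the lid, and the pan centre is at about (169,221). Knob to tap comes out at 65.6 mm, against 66 mm given, so the positions agree. Moving now.

>>> drive_tool(plan=[[[0,0,-0.025],[0,0,-7.3],40],[[0,0,-0.025],[0,0,-7.3],40],[[0,0,-0.025],[0,0,-7.3],40],[[0,0,-0.025],[0,0,-7.3],40],[[0.049,-0.005,0],[0,0,0],40],[[0.049,-0.005,0],[0,0,0],40],[[0.049,-0.005,0],[0,0,0],40],[[0.049,-0.005,0],[0,0,0],40],[[0.049,-0.005,0],[0,0,0],40],[[0.049,-0.005,0],[0,0,0],40],[[0.049,-0.005,0],[0,0,0],40],[[0.049,-0.005,0],[0,0,0],40]], force=30)

```text
clock: 1.3
ee_pos: [0.4208, -0.1273, 0.3266]
tool_rot: [-2.788, -1.448, 0.0]
wrist_force: [-0.1, -0.6, -1.1]
opening: 0.403
gripper_force: 0.0
```

>>> drive_tool(plan=[[[0.049,-0.005,0],[0,0,0],40],[[0.03,0,0],[0,0,0],40],[[0,0,0],[0,0,0],40]])

```text
clock: 1.6
ee_pos: [0.4629, -0.0587, 0.3261]
tool_rot: [-2.783, -1.455, -0.0]
wrist_force: [-0.7, -0.9, -0.4]
opening: 0.4
gripper_force: 0.0
```

```bash
cat >> h.py <<'E'
def tool(st):
    R=cv2.Rodrigues(np.array(st["tool_rot"]))[0];return R
def rel(st,p,yaw=None):
    "shift in tool axes to bring TCP to p; yaw = wanted world angle of tool y"
    R=tool(st);a=np.degrees(np.arctan2(R[1,1],R[0,1]))
    print("pos",st["ee_pos"].round(4),"yaw",a.round(2),"t",round(st["clock"],2),"tilt",R[:,2].round(4),"shift",(R.T@(np.asarray(p)-st["ee_pos"])).round(4))
E
python3 - <<'E'
from cell import robot;from h import *
import pickle
w=robot.grab_frame("wrist");t=robot.grab_frame("top");s=robot.grab_frame("scene");pickle.dump((w,t,s),open("f1.pkl","wb"))
cv2.imwrite("pics/w1.png",w["image"]);rel(robot.state(),[.522,.0435,.3]);print(w["mtx"],w["cam_to_world"].round(3))
for b in blobs(w["image"].max(2)<55,(0,0,640,480),100): print(b,onz(w,*b[1],.203).round(4),onz(w,*b[1],.222).round(4))
E
```

```text
pos [ 0.4613 -0.062   0.3264] yaw -35.07 t 1.75 tilt [-1.e-03 -2.e-04 -1.e+00] shift [ 0.1212 -0.0109  0.0263]
[[349.33415134   0.         326.6656358 ]
 [  0.         349.33415134 237.78457501]
 [  0.           0.           1.        ]] [[ 0.82  -0.547 -0.168  0.509]
 [-0.572 -0.785 -0.238  0.006]
 [-0.001  0.291 -0.957  0.485]
 [ 0.     0.     0.     1.   ]]
(762, array([313.37,  73.72]), [22, 69], np.float32(79.9)) [0.5236 0.0452 0.203 ] [0.5226 0.0425 0.222 ]
(1643, array([401.02,  79.35]), [45, 47], np.float32(126.3)) [0.5746 0.0049 0.203 ] [0.5702 0.005  0.222 ]
(225, array([634.18, 218.94]), [13, 23], np.float32(86.1)) [ 0.6777 -0.1966  0.203 ] [ 0.6663 -0.1829  0.222 ]
(67198, array([333.07, 388.13]), [640, 199], np.float32(1.8)) [ 0.3771 -0.1929  0.203 ] [ 0.386  -0.1795  0.222 ]
```

View pics/w1.png

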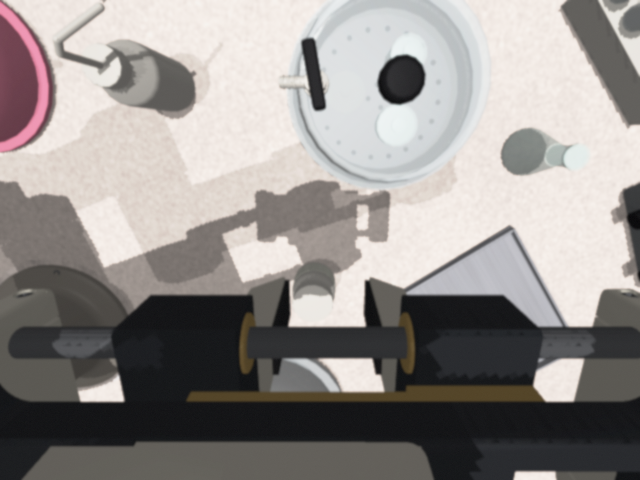

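The wrist view shows the tap bar at (313,74) and the knob at (401,79). They agree with the top view to about 1 mm. Descending onto the bar.

>>> drive_tool(plan=[[[0.041,-0.0035,0.01],[0,0,0.3],40],[[0.041,-0.0035,0.01],[0,0,0.3],40],[[0.0395,-0.0035,0.01],[0,0,0],40],[[0,0,0.03],[0,0,0],40],[[0,0,0.02],[0,0,0],40],[[0,0,0.02],[0,0,0],40],[[0,0,0],[0,0,0],40]])

```text
clock: 2.45
ee_pos: [0.5218, 0.0421, 0.2242]
tool_rot: [-2.794, -1.43, 0.008]
wrist_force: [-0.2, 0.3, -0.1]
opening: 0.4
gripper_force: 0.0
```

```bash
python3 - <<'E'
from cell import robot;from h import *
rel(robot.state(),[.5225,.0435,.197])
E
```

```text
pos [0.5218 0.0421 0.2242] yaw -35.8 t 2.45 tilt [-0.0058  0.     -1.    ] shift [ 0.0017 -0.0001  0.0272]
```

>>> drive_tool(plan=[[[0.0015,0,0.012],[0,0,0],40],[[0,0,0.015],[0,0,0],40],[[0,0,0],[0,0,0],40],[[0,0,0],[0,0,0],5],[[0,0,0],[0,0,0],5],[[0,0,0],[0,0,0],5],[[0,0,0],[0,0,0],5],[[0,0,0],[0,0,0],5]], force=20)

```text
clock: 3.25
ee_pos: [0.5242, 0.0452, 0.2003]
tool_rot: [-2.795, -1.434, -0.001]
wrist_force: [-2.0, 3.5, 3.7]
opening: 0.111
gripper_force: 19.9
```

>>> drive_tool(plan=[[[0,0,0],[0,0,-8],5],[[0,0,0],[0,0,-8],5],[[0,0,0],[0,0,-8],5],[[0,0,0],[0,0,-8],5],[[0,0,0],[0,0,-8],5],[[0,0,0],[0,0,-8],5],[[0,0,0],[0,0,-8],5],[[0,0,0],[0,0,-8],5],[[0,0,0],[0,0,-8],5],[[0,0,0],[0,0,-8],5],[[0,0,0],[0,0,-8],5],[[0,0,0],[0,0,-2],5]])

```text
clock: 4.45
ee_pos: [0.5223, 0.0446, 0.2003]
tool_rot: [-0.954, -2.989, 0.003]
wrist_force: [-10.3, 0.8, 10.3]
opening: 0.108
gripper_force: 20.0
```

>>> drive_tool(plan=[[[0,0,0],[0,0,0],5],[[0,0,0],[0,0,0],5],[[0,0,0],[0,0,0],25],[[0,0,0],[0,0,0],35],[[0,0,0],[0,0,0],35],[[0,0,-0.03],[0,0,0],35],[[0,0,-0.04],[0,0,0],35],[[0,0,-0.04],[0,0,0],35],[[0,0,0],[0,0,0],35]])

```text
clock: 5.35
ee_pos: [0.5268, 0.0444, 0.3153]
tool_rot: [0.959, 2.98, 0.004]
wrist_force: [-0.8, 0.1, 0.3]
opening: 0.353
gripper_force: 0.0
```

```bash
python3 - <<'E'
from cell import robot;from h import *
import pickle
t=robot.grab_frame("top");s=robot.grab_frame("scene");w=robot.grab_frame("wrist");pickle.dump((w,t,s),open("f2.pkl","wb"))
rel(robot.state(),[.5755,.005,.3])
c=cv2.resize(s["image"][160:310,300:450],(600,600),interpolation=2);cv2.imwrite("pics/c2.png",np.hstack([c[:,:500],cv2.resize(w["image"][:240,170:470],(300,240)).repeat(1,0)]) if 0 else c)
for b in blobs(s["image"].max(2)<55,(300,160,450,310),15): print(b)
E
```

```text
pos [0.5242 0.0446 0.309 ] yaw 54.31 t 5.5 tilt [-7.e-04 -1.e-04 -1.e+00] shift [-0.0647 -0.0022  0.009 ]
(101, array([329.25, 162.46]), [19, 10], np.float32(0.3))
(20, array([399.2, 191.5]), [7, 4], np.float32(-6.0))
(120, array([365.87, 207.62]), [10, 20], np.float32(76.4))
(267, array([376.03, 234.21]), [17, 21], np.float32(92.5))
```

View pics/c2.png

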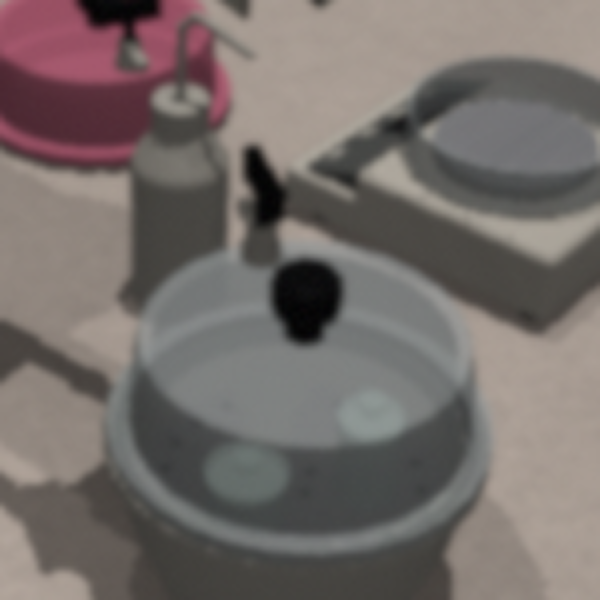

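The scene crop shows the tap bar in line with the barb, at crop (262,185), and the lid seated with its knob at crop (306,298). Next I re-measure the knob before grasping it.

```bash
python3 - <<'E'
import pickle;from h import *
from cell import robot
w,t,s=pickle.load(open("f2.pkl","rb"))
for f,box in((w,(0,0,640,290)),(t,(265,150,345,240))):
  for b in blobs(f["image"].max(2)<55,box,100 if f is w else 15): print(b,onz(f,*b[1],.198).round(4),onz(f,*b[1],.216).round(4))
print(tri(w,[0,0],t,[0,0])[1]*0)
rel(robot.state(),[.5757,.005,.172])
E
```

```text
(1168, array([611.12, 241.73]), [56, 82], np.float32(123.2)) [0.6665 0.228  0.198 ] [0.6528 0.2189 0.216 ]
(642, array([324.52, 237.65]), [12, 60], np.float32(90.0)) [0.5272 0.0408 0.198 ] [0.5228 0.0442 0.216 ]
(456, array([526.33, 279.3 ]), [28, 22], np.float32(18.1)) [0.6563 0.1571 0.198 ] [0.6433 0.1527 0.216 ]
(113, array([325.43, 287.04]), [26, 6], np.float32(0.2)) [0.5632 0.0158 0.198 ] [0.5564 0.0208 0.216 ]
(1460, array([299.85, 194.15]), [63, 90], np.float32(85.2)) [0.5554 0.0141 0.198 ] [0.5516 0.0135 0.216 ]
0.0
pos [0.5242 0.0446 0.309 ] yaw 54.31 t 5.5 tilt [-7.e-04 -1.e-04 -1.e+00] shift [-0.0649 -0.002   0.137 ]
```

>>> drive_tool(plan=[[[-0.03,-0.002,0],[0,0,0],70],[[-0.035,0,0],[0,0,0],70],[[0,0,0.03],[0,0,0],70],[[0,0,0.03],[0,0,0],70],[[0,0,0.02],[0,0,0],70],[[0,0,0.01],[0,0,0],70],[[0,0,0],[0,0,0],70]])

```text
clock: 6.2
ee_pos: [0.575, 0.0052, 0.2174]
tool_rot: [-0.961, -2.986, 0.001]
wrist_force: [-0.1, -0.1, 0.7]
opening: 0.699
gripper_force: 0.0
```

```bash
python3 - <<'E'
from cell import robot;from h import *
rel(robot.state(),[.5757,.005,.173])
s=robot.grab_frame("scene");w=robot.grab_frame("wrist")
a=cv2.resize(s["image"][150:300,310:450],(400,428),interpolation=2);b=cv2.resize(w["image"][100:460,120:520],(400,428))
cv2.imwrite("pics/c3.png",np.hstack([a,b]))
E
```

```text
pos [0.575  0.0052 0.2174] yaw 54.31 t 6.2 tilt [-4.6e-03  5.0e-04 -1.0e+00] shift [-0.0009  0.0004  0.0444]
```

View pics/c3.png

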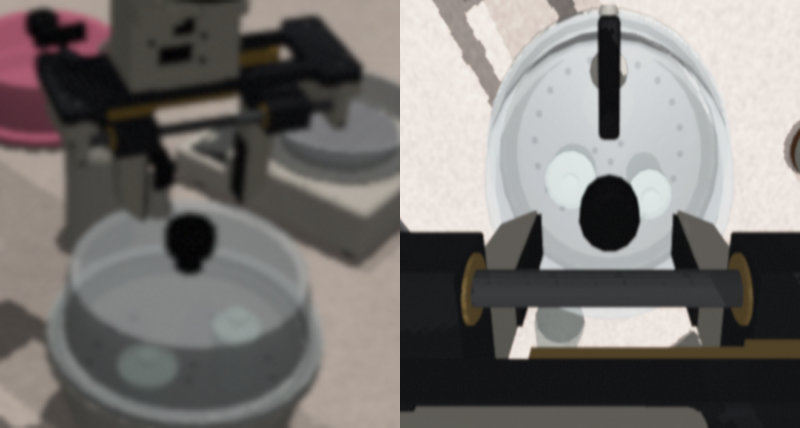

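The knob, at crop (609,213), sits centred between the fingers, and the bar points along the tool's x. I'll go down and grip.

>>> drive_tool(plan=[[[-0.001,0,0.02],[0,0,0],70],[[0,0,0.014],[0,0,0],70],[[0,0,0.009],[0,0,0],70],[[0,0,0],[0,0,0],70],[[0,0,0],[0,0,0],50],[[0,0,0],[0,0,0],30],[[0,0,0],[0,0,0],20],[[0,0,0],[0,0,0],20],[[0,0,0],[0,0,0],20],[[0,0,0],[0,0,0],20]], force=50)

```text
clock: 7.3
ee_pos: [0.5772, 0.0047, 0.1772]
tool_rot: [0.962, 2.989, 0.001]
wrist_force: [0.8, 1.9, 2.8]
opening: 0.36
gripper_force: 50.0
```

>>> drive_tool(plan=[[[0,0,-0.003],[0,0,0],20],[[0,0,-0.005],[0,0,0],20],[[0,0,-0.008],[0,0,0],20],[[0,0,-0.012],[0,0,0],20],[[0,0,-0.015],[0,0,0],20],[[0,0,-0.02],[0,0,0],20],[[0,0,-0.02],[0,0,0],20],[[0,0,-0.02],[0,0,0],20],[[0,0,-0.01],[0,0,0],20],[[0,0,0],[0,0,0],20],[[0,0,0],[0,0,0],20]])

```text
clock: 8.4
ee_pos: [0.5765, 0.0045, 0.2891]
tool_rot: [-0.962, -2.99, 0.001]
wrist_force: [0.5, 0.0, -5.0]
opening: 0.36
gripper_force: 50.0
```

```bash
python3 - <<'E'
from cell import robot;from h import *
s=robot.grab_frame("scene");t=robot.grab_frame("top")
st=robot.state();rel(st,[.531,-.364,.30]);print(st["wrist_force"],st["opening"])
cv2.imwrite("pics/c4.png",np.hstack([cv2.resize(s["image"][100:320,260:460],(400,440),interpolation=2),cv2.resize(t["image"][140:250,255:355],(400,440),interpolation=2)]))
E
```

```text
pos [0.5763 0.0045 0.2885] yaw 54.31 t 8.5 tilt [-2.4e-03  2.0e-04 -1.0e+00] shift [-0.1782 -0.3257 -0.0115]
[ 0.35843292 -1.0429804  -5.89016461] 0.36052309464195764
```

View pics/c4.png

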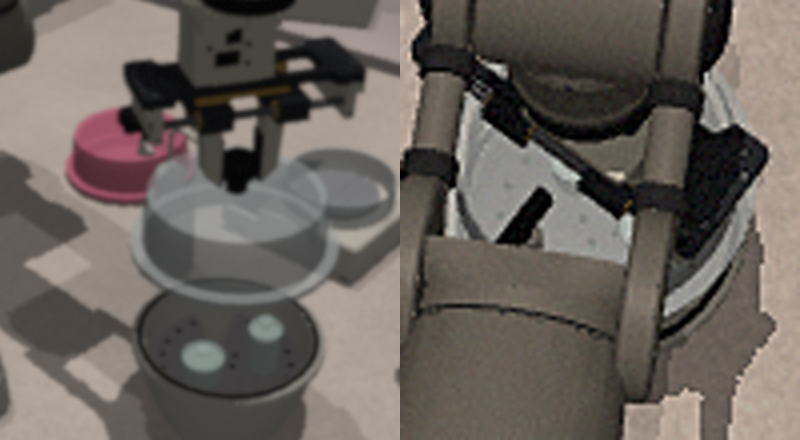

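The scene crop shows the lid off and level. The tall bottle is at crop (266,335) and the low one at (203,358). I'll carry the lid to the tray.

>>> drive_tool(plan=[[[-0.008,-0.015,0],[0,0,0],20],[[-0.015,-0.025,0],[0,0,0],20],[[-0.018,-0.034,0],[0,0,0],20],[[-0.02,-0.037,0],[0,0,0],20],[[-0.02,-0.037,0],[0,0,0],20],[[-0.02,-0.037,0],[0,0,0],20],[[-0.02,-0.037,0],[0,0,0],20],[[-0.02,-0.037,0],[0,0,0],20],[[-0.017,-0.032,0],[0,0,0],20],[[-0.013,-0.023,0],[0,0,0],20],[[-0.007,-0.012,0],[0,0,0],20],[[0,0,0],[0,0,0],20]])

```text
clock: 9.7
ee_pos: [0.5303, -0.3661, 0.2886]
tool_rot: [-0.966, -2.988, -0.0]
wrist_force: [-0.2, -0.4, -5.3]
opening: 0.362
gripper_force: 50.0
```

```bash
python3 - <<'E'
from cell import robot;from h import *
import pickle
t=robot.grab_frame("top");w=robot.grab_frame("wrist");s=robot.grab_frame("scene");pickle.dump((w,t,s),open("f3.pkl","wb"))
st=robot.state();rel(st,[.531,-.364,.082]);print(st["wrist_force"],st["opening"])
# inside of the desiccator, seen from the top, and scene
cv2.imwrite("pics/c5.png",np.hstack([cv2.resize(t["image"][145:235,260:350],(400,400),interpolation=2),cv2.resize(s["image"][230:330,325:425],(400,400),interpolation=2)]))
cv2.imwrite("pics/s3.png",s["image"])
E
```

```text
pos [ 0.5314 -0.3628  0.2896] yaw 54.38 t 9.85 tilt [-2.e-04  1.e-03 -1.e+00] shift [-0.0005 -0.0013  0.2076]
[ 0.20729162 -0.26151072 -5.37252415] 0.361689750680851
```

View pics/c5.png

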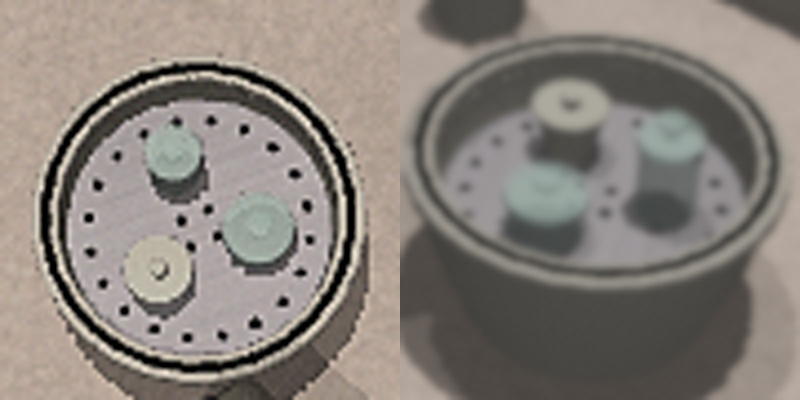

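The interior is clear to see: tall bottle at top-crop (174,153), low bottle (259,229) and crucible (158,268). Lowering the lid into the tray.

>>> drive_tool(plan=[[[0,-0.001,0.015],[0,0,0],20],[[0,0,0.025],[0,0,0],20],[[0,0,0.03],[0,0,0],20],[[0,0,0.03],[0,0,0],20],[[0,0,0.03],[0,0,0],20],[[0,0,0.03],[0,0,0],20],[[0,0,0.015],[0,0,0],20],[[0,0,0.01],[0,0,0],20],[[0,0,0.005],[0,0,0],20],[[0,0,0.003],[0,0,0],20],[[0,0,0],[0,0,0],20],[[0,0,0],[0,0,0],20]])

```text
clock: 11.05
ee_pos: [0.5311, -0.3652, 0.0977]
tool_rot: [0.962, 2.989, -0.001]
wrist_force: [0.0, -1.1, -5.0]
opening: 0.363
gripper_force: 50.0
```

```bash
python3 - <<'E'
from cell import robot;from h import *
import pickle
st=robot.state();rel(st,[.531,-.364,.081]);print(st["wrist_force"])
t=robot.grab_frame("top");s=robot.grab_frame("scene")
cv2.imwrite("pics/c6.png",np.hstack([cv2.resize(t["image"][165:275,385:495],(400,400),interpolation=2),cv2.resize(s["image"][300:480,120:330],(400,343),interpolation=2)[:343].repeat(1,0) if 0 else cv2.resize(s["image"][290:480,130:320],(400,400),interpolation=2)]))
w,t,s=pickle.load(open("f3.pkl","rb"))
# tall bottle: stopper rim in top view (hue greenish)
im=t["image"].astype(int);m=((im[...,1]-im[...,2])>12)
for b in blobs(m,(265,150,345,235),20): print(b,onz(t,*b[1],.122).round(4))
im=s["image"].astype(int);m=((im[...,1]-im[...,2])>12)
for b in blobs(m,(325,235,420,310),20): print(b,onz(s,*b[1],.12).round(4))
E
```

```text
pos [ 0.5311 -0.3652  0.0977] yaw 54.32 t 11.05 tilt [ 0.0013 -0.0012 -1.    ] shift [0.0008 0.0009 0.0167]
[ 0.02720645 -1.06853683 -4.9890923 ]
(21, array([297.  , 181.29]), [8, 9], np.float32(60.5)) [0.6049 0.0249 0.122 ]
(25, array([317.76, 194.52]), [8, 9], np.float32(40.7)) [ 0.5717 -0.0293  0.122 ]
(87, array([392.66, 263.99]), [13, 10], np.float32(5.2)) [0.61   0.0204 0.12  ]
(160, array([361.21, 278.29]), [17, 13], np.float32(4.9)) [ 0.5864 -0.0523  0.12  ]
```

View pics/c6.png

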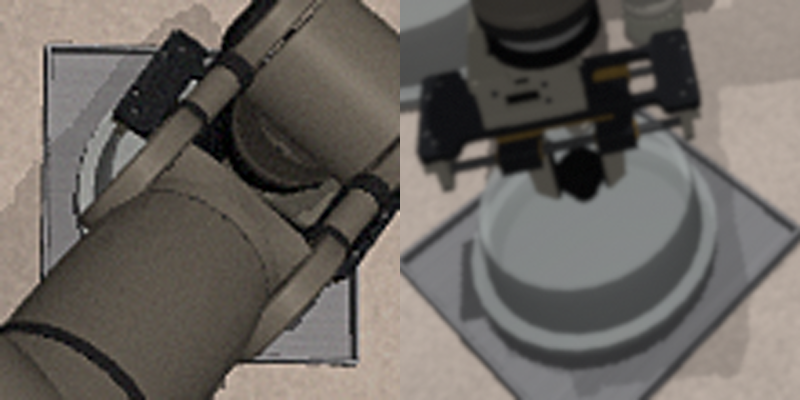

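The lid hovers inside the tray walls with room all round. Lowering the last 16 mm.

>>> drive_tool(plan=[[[0.0005,0.0005,0.006],[0,0,0],20],[[0,0,0.004],[0,0,0],20],[[0,0,0.003],[0,0,0],20],[[0,0,0.002],[0,0,0],20],[[0,0,0.001],[0,0,0],20],[[0,0,0],[0,0,0],20],[[0,0,0],[0,0,0],20]])

```text
clock: 11.85
ee_pos: [0.5303, -0.3642, 0.0812]
tool_rot: [-0.963, -2.99, 0.0]
wrist_force: [-4.2, 1.1, 1.4]
opening: 0.361
gripper_force: 50.0
```

>>> drive_tool(plan=[[[0,0,0],[0,0,0],42],[[0,0,0],[0,0,0],60],[[0,0,0],[0,0,0],65],[[0,0,0],[0,0,0],65],[[0,0,0],[0,0,0],65],[[0,0,-0.02],[0,0,0],65],[[0,0,-0.04],[0,0,0],65],[[0,0,-0.05],[0,0,0],65],[[0,0,-0.05],[0,0,0],65],[[0,0,-0.05],[0,0,0],65],[[0,0,0],[0,0,0],65]])

```text
clock: 12.95
ee_pos: [0.5326, -0.3659, 0.2996]
tool_rot: [0.958, 2.977, -0.01]
wrist_force: [-0.1, -0.1, 0.2]
opening: 0.651
gripper_force: 0.0
```

```bash
python3 - <<'E'
from cell import robot;from h import *
import pickle
w=robot.grab_frame("wrist");s=robot.grab_frame("scene");t=robot.grab_frame("top")
pickle.dump((w,t,s),open("f4.pkl","wb"))
for f,z,bx in((s,.102,(130,290,320,480)),(w,.102,(0,0,640,290)),):
  for b in blobs(f["image"].max(2)<55,bx,60): print(b,onz(f,*b[1],z).round(4))
st=robot.state();rel(st,[.605,.022,.3])
# desiccator flange from top: dark seal ring
ts=pickle.load(open("f3.pkl","rb"))[1];g=cv2.cvtColor(ts["image"],6)
m=(g<50).astype(np.uint8);m[:150]=0;m[235:]=0;m[:,:262]=0;m[:,345:]=0
ys,xs=np.nonzero(m);print(len(xs))
h=cv2.convexHull(np.c_[xs,ys].astype(np.float32));e=cv2.fitEllipse(h);print(e,onz(ts,*e[0],.105))
# tall bottle: greener/brighter than plate - colour samples
print(ts["image"][183,298],ts["image"][179,299],ts["image"][210,310])
d=ts["image"].astype(int);gm=d[...,1]-d[...,2]
for th in(3,6,9):
  for b in blobs(gm>th,(275,160,335,225),40): print(th,b,onz(ts,*b[1],.122).round(4))
  for b in blobs((s["image"][...,1].astype(int)-s["image"][...,2])>th,(335,245,415,305),40): print(th,"s",b)
E
```

```text
(158, array([212.61, 338.35]), [9, 27], np.float32(81.7)) [ 0.4665 -0.3209  0.102 ]
(386, array([217.27, 377.65]), [21, 24], np.float32(89.4)) [ 0.5358 -0.368   0.102 ]
(371, array([608.53,  60.68]), [43, 109], np.float32(71.2)) [ 0.5719 -0.0762  0.102 ]
(406, array([326.67, 139.53]), [10, 49], np.float32(89.9)) [ 0.4775 -0.3265  0.102 ]
(754, array([326.99, 204.12]), [31, 31], np.float32(93.7)) [ 0.5299 -0.3639  0.102 ]
pos [ 0.5303 -0.364   0.2901] yaw 54.32 t 13.1 tilt [-5.e-04  5.e-04 -1.e+00] shift [ 0.1645  0.3571 -0.0098]
511
((304.2783203125, 195.2419891357422), (69.62702941894531, 74.0391845703125), 172.98388671875) [0.57245629 0.00559718 0.105     ]
[158 168 155] [168 179 166] [167 165 176]
3 (136, array([298.45, 179.22]), [13, 14], np.float32(96.0)) [0.6105 0.0213 0.122 ]
3 (209, array([317.63, 196.18]), [16, 18], np.float32(124.8)) [ 0.5673 -0.0291  0.122 ]
3 s (214, array([392.54, 264.47]), [18, 16], np.float32(3.9))
3 s (340, array([361.25, 279.5 ]), [21, 23], np.float32(45.5))
6 (120, array([298.64, 179.17]), [12, 13], np.float32(65.0)) [0.6106 0.0208 0.122 ]
6 (190, array([317.84, 196.08]), [16, 16], np.float32(-30.8)) [ 0.5676 -0.0296  0.122 ]
6 s (170, array([392.62, 264.22]), [16, 13], np.float32(2.5))
6 s (261, array([361.25, 278.39]), [21, 16], np.float32(-1.1))
9 (87, array([298.55, 179.38]), [12, 12], np.float32(-11.9)) [0.6101 0.0211 0.122 ]
9 (145, array([317.96, 196.03]), [16, 15], np.float32(2.8)) [ 0.5677 -0.0299  0.122 ]
9 s (136, array([392.52, 264.01]), [16, 12], np.float32(4.2))
9 s (216, array([361.27, 278.2 ]), [19, 15], np.float32(0.0))
```

The wrist view puts the placed lid at (.530,-.364), centred on the tray. The tall bottle is at about (.610,.021), 38 mm from the mouth centre (37 given). I'll move there and look from close by.

>>> drive_tool(plan=[[[0.013,0.041,0],[0,0,0],65],[[0.013,0.041,0],[0,0,0],65],[[0.013,0.041,0],[0,0,0],65],[[0.013,0.041,0],[0,0,0],65],[[0.013,0.041,0],[0,0,0],65],[[0.013,0.041,0],[0,0,0],65],[[0.013,0.041,0],[0,0,0],65],[[0.013,0.041,0],[0,0,0],65],[[0.013,0.041,0],[0,0,0],65],[[0.013,0.042,0],[0,0,0],65],[[0,0,0],[0,0,-7.6],65],[[0,0,0],[0,0,-7.6],65]])

```text
clock: 14.3
ee_pos: [0.6642, 0.0474, 0.2875]
tool_rot: [-0.545, -3.089, 0.001]
wrist_force: [0.1, -0.5, 0.1]
opening: 0.651
gripper_force: 0.0
```

>>> drive_tool(plan=[[[0,0,0.015],[0,0,-7.6],65],[[0,0,0.015],[0,0,-7.6],65],[[0,0,0.015],[0,0,-7.6],65],[[0,0,0.015],[0,0,-7.6],65],[[0,0,0],[0,0,-7.6],65],[[0,0,0],[0,0,-7.5],65],[[0,0,0],[0,0,0],65],[[0,0,0],[0,0,0],65]])

```text
clock: 15.1
ee_pos: [0.6642, 0.0454, 0.2291]
tool_rot: [0.674, -3.066, -0.001]
wrist_force: [-0.2, -0.3, 0.7]
opening: 0.65
gripper_force: 0.0
```

```bash
python3 - <<'E'
from cell import robot;from h import *
import pickle
w=robot.grab_frame("wrist");st=robot.state();pickle.dump(w,open("f5.pkl","wb"))
cv2.imwrite("pics/w5.png",w["image"])
t,s0=[pickle.load(open("f4.pkl","rb"))[i] for i in(1,2)]
rel(st,[.610,.021,.084]);print("pan",onz(t,169.3,221.2,.068),"wash",onz(t,238,266,.14))
print("expected px",proj(w,[.610,.021,.134]),proj(w,[.610,.021,.122]))
d=w["image"].astype(int);gm=d[...,1]-d[...,2]
for th in(3,6,9):
  for b in blobs(gm>th,(0,0,640,290),150): print(th,b,onz(w,*b[1],.122).round(4))
# pan in top: gray darker disc inside ring
g=t["image"].astype(int);dd=g[...,0]-g[...,2]
for th in(0,4,8):
  for b in blobs(dd>th,(135,190,205,250),300): print("pan",th,b,onz(t,*b[1],.068).round(4))
E
```

```text
pos [0.6643 0.0454 0.2295] yaw 114.83 t 15.15 tilt [-0.002  0.    -1.   ] shift [0.0593 0.0005 0.1456]
pan [0.50147522 0.3602889  0.068     ] wash [0.38117884 0.16486512 0.14      ]
expected px [327.77545053 159.88112165] [327.70848732 158.65347082]
3 (2739, array([287.4 ,  81.67]), [57, 62], np.float32(82.1)) [ 0.5739 -0.0267  0.122 ]
3 (3492, array([107.73, 166.47]), [111, 55], np.float32(-8.3)) [ 0.684  -0.1261  0.122 ]
3 (1778, array([326.24, 159.43]), [47, 48], np.float32(92.8)) [0.611  0.0202 0.122 ]
6 (2521, array([288.22,  82.48]), [55, 62], np.float32(93.3)) [ 0.5742 -0.026   0.122 ]
6 (1678, array([326.18, 159.44]), [46, 47], np.float32(87.8)) [0.611  0.0202 0.122 ]
6 (1273, array([ 76.73, 171.82]), [55, 32], np.float32(-5.2)) [ 0.6977 -0.1463  0.122 ]
9 (1274, array([281.01,  85.4 ]), [52, 60], np.float32(78.7)) [ 0.578  -0.0299  0.122 ]
9 (418, array([322.24, 165.48]), [45, 46], np.float32(47.0)) [0.6162 0.0194 0.122 ]
```

View pics/w5.png

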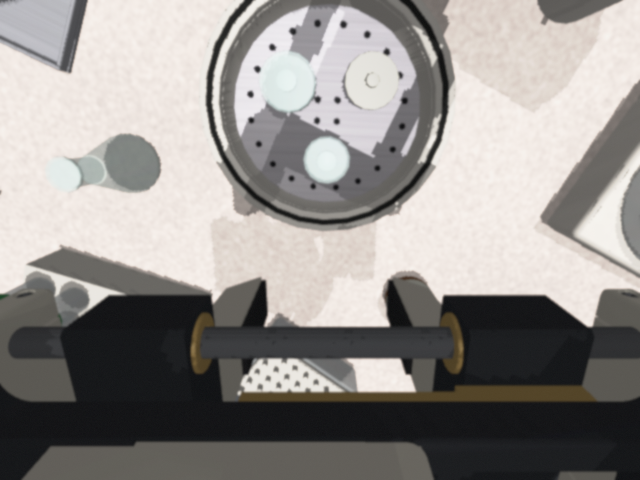

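The wrist view shows the tall bottle at (326,159), i.e. (.611,.020), the low bottle at (288,82) and the crucible at (372,80). The tangential finger line is clear. Going in.

>>> drive_tool(plan=[[[0.029,-0.0005,0],[0,0,0],65],[[0.0295,0,0],[0,0,0],65],[[0,0,0.02],[0,0,0],65],[[0,0,0.025],[0,0,0],65],[[0,0,0.025],[0,0,0],65],[[0,0,0.02],[0,0,0],65],[[0,0,0],[0,0,0],65]])

```text
clock: 15.85
ee_pos: [0.6099, 0.0204, 0.1375]
tool_rot: [0.676, -3.062, -0.003]
wrist_force: [-1.3, -0.6, 0.6]
opening: 0.647
gripper_force: 0.0
```

```bash
python3 - <<'E'
from cell import robot;from h import *
rel(robot.state(),[.611,.0202,.084]);print(robot.state()["wrist_force"])
w=robot.grab_frame("wrist");d=w["image"].astype(int);gm=d[...,1]-d[...,2]
for b in blobs(gm>5,(150,0,500,330),300): print(b,onz(w,*b[1],.122).round(4))
E
```

```text
pos [0.6099 0.0204 0.1375] yaw 114.89 t 15.85 tilt [-6.4e-03  5.0e-04 -1.0e+00] shift [-0.0012 -0.0008  0.0535]
[-1.283629   -0.62767319  0.6260334 ]
(4773, array([273.17, 174.68]), [79, 79], np.float32(49.0)) [ 0.5683 -0.0284  0.122 ]
(3066, array([326.17, 283.35]), [63, 63], np.float32(0.2)) [0.6103 0.0198 0.122 ]
```

>>> drive_tool(plan=[[[0,-0.0005,0.015],[0,0,0],65],[[0,0,0.015],[0,0,0],65],[[0,0,0.012],[0,0,0],65],[[0,0,0.008],[0,0,0],65],[[0,0,0],[0,0,0],65],[[0,0,0],[0,0,0],45],[[0,0,0],[0,0,0],35],[[0,0,0],[0,0,0],25],[[0,0,0],[0,0,0],25],[[0,0,0],[0,0,0],25],[[0,0,0],[0,0,0],25]], force=15)

```text
clock: 17.0
ee_pos: [0.6124, 0.0198, 0.0912]
tool_rot: [-0.68, 3.066, -0.0]
wrist_force: [0.3, 0.3, 3.0]
opening: 0.366
gripper_force: 15.0
```

>>> drive_tool(plan=[[[0,0,-0.005],[0,0,0],25],[[0,0,-0.01],[0,0,0],25],[[0,0,-0.02],[0,0,0],25],[[0,0,-0.025],[0,0,0],25],[[0,0,-0.03],[0,0,0],25],[[0,0,-0.03],[0,0,0],25],[[0,0,-0.015],[0,0,0],25],[[0,0,0],[0,0,0],25],[[0,0,0],[0,0,0],25]], force=20)

```text
clock: 17.9
ee_pos: [0.6118, 0.0198, 0.2255]
tool_rot: [0.68, -3.067, 0.0]
wrist_force: [0.1, -0.6, -1.2]
opening: 0.372
gripper_force: 20.0
```

```bash
python3 - <<'E'
from cell import robot;from h import *
import pickle
t=robot.grab_frame("top");w=robot.grab_frame("wrist");s=robot.grab_frame("scene");pickle.dump((w,t,s),open("f6.pkl","wb"))
st=robot.state();rel(st,[.5015,.360,.225]);print(st["opening"],st["gripper_force"])
d=s["image"].astype(int);gm=d[...,1]-d[...,2]
for b in blobs(gm>5,(300,150,450,320),30): print(b)
p=st["ee_pos"];print([proj(s,p-[0,0,k]).round(1) for k in(-.03,0,.02)])
# pan: ring ellipse/pan in the wrist and top images: edges
g=cv2.medianBlur(cv2.cvtColor(t["image"],6),3)
m=((g>100)&(g<140)).astype(np.uint8)
for b in blobs(m,(135,190,205,250),300): print("pan",b,onz(t,*b[1],.068).round(4))
print(g[221,140:202:2])
d=t["image"].astype(int);print((d[...,2]-d[...,0])[221,140:202:2])
E
```

```text
pos [0.6114 0.0198 0.2242] yaw 115.01 t 18.05 tilt [-2.8e-03  2.0e-04 -1.0e+00] shift [-0.0442  0.3548 -0.0004]
0.3669889824701107 19.99992460012436
(284, array([361.26, 278.39]), [21, 17], np.float32(1.8))
[array([398.3, 208.3]), array([397. , 221.7]), array([396.2, 230.4])]
pan (1232, array([168.08, 220.5 ]), [41, 41], np.float32(-43.7)) [0.5033 0.3636 0.068 ]
[ 86  86 106 188 155 130 132 132 132 132 131 131 129 132 133 132 131 131
 132 132 135 134 135 136 139 190 189  98  85 190 166]
[-1 -3 21  8  8  3  4  5  2  3  3  4  6  3  2  0  2  4  2  5  3  3  2  4
  2 14  8  3  6 15 27]
```

The pan measures 41 px, about 107 mm (108 given), with its centre at (.503,.363). The bottle is held. Carrying it over.

>>> drive_tool(plan=[[[-0.003,0.02,0],[0,0,0],25],[[-0.004,0.03,0],[0,0,0],25],[[-0.005,0.04,0],[0,0,0],25],[[-0.005,0.04,0],[0,0,0],25],[[-0.006,0.045,0],[0,0,0],25],[[-0.006,0.045,0],[0,0,0],25],[[-0.005,0.04,0],[0,0,0],25],[[-0.005,0.04,0],[0,0,0],25],[[-0.004,0.03,0],[0,0,0],25],[[-0.003,0.02,0],[0,0,0],25],[[0,0.006,0],[0,0,0],25],[[0,0,0],[0,0,0],25]])

```text
clock: 19.25
ee_pos: [0.5027, 0.362, 0.2247]
tool_rot: [0.682, -3.065, 0.001]
wrist_force: [0.0, -0.2, -0.9]
opening: 0.368
gripper_force: 20.0
```

>>> drive_tool(plan=[[[0,0,0.025],[0,0,0],25],[[0,0,0.025],[0,0,0],25],[[0,0,0.02],[0,0,0],25],[[0,0,0],[0,0,0],25],[[0,0,0],[0,0,0],25]])

```text
clock: 19.75
ee_pos: [0.5039, 0.3608, 0.156]
tool_rot: [0.678, -3.067, 0.001]
wrist_force: [-0.8, 0.0, -0.5]
opening: 0.372
gripper_force: 20.0
```

```bash
python3 - <<'E'
from cell import robot;from h import *
import pickle
w=robot.grab_frame("wrist");s=robot.grab_frame("scene");pickle.dump((w,s),open("f7.pkl","wb"))
st=robot.state();rel(st,[.503,.363,.089]);print(st["opening"],st["gripper_force"],st["wrist_force"])
# pan in wrist view: dark-grey disc
p=st["ee_pos"]
print("pan px",[proj(w,np.array([.503,.363,.068])+.054*np.array([np.cos(a),np.sin(a),0])).round(0).tolist() for a in np.arange(0,6.2,.785)])
d=s["image"].astype(int);gm=d[...,1]-d[...,2]
for b in blobs(gm>4,(380,130,480,260),15): print(b)
print([proj(s,p+[0,0,k]).round(1).tolist() for k in(-.021,.028,.043)])
E
```

```text
pos [0.5043 0.3616 0.1572] yaw 114.97 t 19.85 tilt [ 2.2e-03  9.0e-04 -1.0e+00] shift [0.0007 0.0018 0.0682]
0.3701019250165237 19.999878108501434 [ 0.36480337 -0.17126626 -0.95755395]
pan px [[301.0, 302.0], [354.0, 304.0], [395.0, 271.0], [401.0, 218.0], [363.0, 176.0], [304.0, 173.0], [263.0, 212.0], [263.0, 266.0]]
[[433.2, 172.6], [435.7, 155.1], [436.4, 149.5]]
```

>>> drive_tool(plan=[[[0,0.001,0.015],[0,0,0],25],[[0,0,0.02],[0,0,0],25],[[0,0,0.015],[0,0,0],25],[[0,0,0.008],[0,0,0],25],[[0,0,0.004],[0,0,0],25],[[0,0,0.002],[0,0,0],25],[[0,0,0],[0,0,0],25],[[0,0,0],[0,0,0],25]])

```text
clock: 20.65
ee_pos: [0.5032, 0.3629, 0.0925]
tool_rot: [-0.68, 3.066, 0.0]
wrist_force: [-0.1, 0.6, -0.3]
opening: 0.37
gripper_force: 20.0
```

>>> drive_tool(plan=[[[0,0,0.002],[0,0,0],25],[[0,0,0.001],[0,0,0],25],[[0,0,0],[0,0,0],25],[[0,0,0],[0,0,0],25]])

```text
clock: 21.05
ee_pos: [0.5031, 0.3629, 0.0891]
tool_rot: [-0.68, 3.066, 0.0]
wrist_force: [-0.8, -0.2, 3.3]
opening: 0.367
gripper_force: 20.0
```

Contact: +3 N at the expected height. Releasing.

>>> drive_tool(plan=[[[0,0,0],[0,0,0],40],[[0,0,0],[0,0,0],55],[[0,0,0],[0,0,0],62],[[0,0,0],[0,0,0],62],[[0,0,-0.01],[0,0,0],62],[[0,0,-0.02],[0,0,0],62],[[0,0,-0.04],[0,0,0],62],[[0,0,-0.04],[0,0,0],62],[[-0.03,0,-0.03],[0,0,0],62],[[-0.03,0,0],[0,0,0],62],[[0,0,0],[0,0,0],62],[[0,0,0],[0,0,0],62]])

```text
clock: 22.25
ee_pos: [0.557, 0.3879, 0.2283]
tool_rot: [0.68, -3.066, 0.001]
wrist_force: [0.0, 0.2, -1.0]
opening: 0.622
gripper_force: 0.0
```

```bash
python3 - <<'E'
from cell import robot;from h import *
import pickle
w=robot.grab_frame("wrist");s=robot.grab_frame("scene");t=robot.grab_frame("top");st=robot.state()
print(st["ee_pos"],st["wrist_force"],st["joint_vel"].round(3),st["clock"])
for n,f,bx in(("w",w,(100,0,540,300)),("s",s,(380,130,480,260))):
  d=f["image"].astype(int);gm=d[...,1]-d[...,2]
  for b in blobs(gm>5,bx,25): print(n,b,onz(f,*b[1],.12).round(4))
print("exp",proj(s,[.503,.363,.12]).round(1),proj(s,[.503,.363,.08]).round(1),proj(w,[.503,.363,.12]).round(1))
f0=pickle.load(open("f0.pkl","rb"))
df=cv2.absdiff(s["image"],f0["scene"]["image"]).max(2)
for nm,x,y in(("jar",250,290),("flask",378,375),("reag",476,273)): print(nm,np.percentile(df[y-20:y+20,x-20:x+20],[50,90,99]))
E
```

```text
[0.55635169 0.38785448 0.2286397 ] [-0.13232824  0.13440914  0.55604486] [ 0.001 -0.004 -0.002 -0.001  0.     0.   ] 22.4
w (1756, array([328.6 , 156.53]), [47, 48], np.float32(90.5)) [0.5015 0.3632 0.12  ]
s (55, array([431.33, 178.95]), [11, 8], np.float32(1.0)) [0.504  0.3564 0.12  ]
exp [432.3 177.8] [430.4 191.2] [327.5 158.2]
jar [12. 20. 21.]
flask [3. 3. 4.]
reag [ 2.  4. 24.]
```

The bottle stands upright 1–2 mm from the pan centre and both views agree. The flask and reagent bottle show no change from the start. Handing in.

```bash
python3 -c "
from cell import robot
print(robot.finish_job())"
```

```text
the job is handed in; nothing more can be done
None
```

The job is handed in at about 22.5 s, but no verdict came back: the tap is open, the lid lies flat and centred in the tray, the tall weighing bottle stands 1–2 mm from the pan's centre, and I saw nothing else disturbed, though the jar, wash bottle and other two samples were not compared closely at the end.

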